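Close the vacuum filter under an open vent

TASK

The filter cap sits loose on the collar of the white vacuum unit. First pull the unit's vent knob out until it clicks and stays out; with the vent open, lock the cap: turn it clockwise until its lugs drop into the collar's slots, press it down against the spring and twist on clockwise to the stop, so that it springs up into its lock and stays when you let go; then push the vent knob fully home. Leave everything else where it stands.

Things in the scene. Friction and masses are not known exactly. Their poses are not given: they have to be found in the camera images.
- unit: White vacuum unit, fixed to the bench, 220 deep x 260 wide x 100 mm high. Origin at bench level under the middle of its front face; x points from the front face to the rear, y to its left, z up.
- vent_knob (a joint): Travel of the vent pull-knob (m), straight out of the unit's front face (unit's -x). 0 = home, 0.028 = out, against its stop. A snap detent holds it at either end: about 10 N starts it, the force fades to nothing at half travel, and from there it snaps the rest of the way by itself; let go before that, it springs back.
- knob_head (a point): Centre of the outer face of the vent knob's head, moves with the knob; axes as the unit's. Black round head, 52 mm diameter, 16 mm thick, on a 12 mm steel stem; axis 66 mm above the bench, 70 mm right of the unit's middle (unit y = -70 mm). Clear stem between the head's back and the unit's front face: 36 mm at home, 64 mm with the knob out.
- seat (a point): Centre of the rim of the aluminium bayonet collar on the unit's top, 140 mm above the bench; axes as the unit's, not the collar's, whose turn is not given. Outer diameter 96 mm, bore 53 mm. Two slots open to the rim, half a turn apart, 3 mm wider each side than the cap's lugs, 20 to 60 degrees clockwise (from above) of where the lugs start: find them by feel.
- cap: Loose grey plastic filter cap, 0.13 to 0.25 kg, 74 mm high. Origin at the centre of its underside; z up, x along its wing and its two lugs. Spigot 50 mm diameter; flange 92 mm diameter from 36 to 44 mm up; on it the upright wing grip, 70 mm long (x), 14 mm thick (y), from 44 to 74 mm up.
- cap_wing (a point): Middle of the cap's wing grip, 59 mm above the cap's origin. Heights of this point above the bench: 187 mm with the lugs lying on the rim (the start); 179 mm with the lugs dropped in the slots and the spigot on the collar's spring; 174 mm when locked. Twist from slots to stop: about 54 to 60 degrees clockwise.
- cap_lug (a point): Outer end of one lug (the other is on the far side), 36.5 mm from the cap's axis, 12 mm wide, 7 mm high. Once in the slots the spring resists with 4 N, plus 0.45 N per mm pressed. Press the cap at least 10 mm further (about 9 N; it bottoms at 13 mm) for the lugs to pass under the collar's ledges; after the twist, when let go, they spring up 4 mm into the locking notches.
- jar: Bystander: small closed jar standing on the unit's top, rear right; 44 mm diameter, 50 mm high. Origin under its centre.
- phone: Bystander: white phone lying on the bench in front of the unit's left half, 148 x 72 x 9 mm, origin under its centre, x along its length.
- screwdriver: Bystander: screwdriver lying on the bench at the right, in front.
- cleaner: Bystander: upright bottle, 60 mm diameter, 170 mm high, left of the unit. Origin under its centre.
- tray: Bystander: grey divided parts tray, 140 x 200 x 35 mm, right of the unit. Origin under its centre.
- phone2: Bystander: black phone lying on the bench far right, near the robot.
- cup: Bystander: white mug, 76 mm diameter, 90 mm high, right of the unit at the rear. Origin under its centre.
There are look-alikes about, which are no part of the job. Leave any blue or orange look-alike of the cap alone.

How it is judged:
By the outcome, as a careful person would: the job done as asked, in the order asked, and still so for the second after the job is handed in, with the robot touching nothing.
It also fails if it takes over 72 s, if anything falls off the work surface, if the arm or the gripper's body presses on something with over 40 N, if the wrist force passes 120 N, or if a joint passes its speed limit or range.

ROBOT

A 6-joint arm with a two-finger parallel gripper is mounted at the origin on the work surface. World frame = base frame: x ahead of the robot, y to its left, z up, the work surface at z = 0. Lengths are in m, angles in rad, forces in N, time in s.
With the tool pointing down it reaches from about 0.325 to 0.9 m from the base axis. Payload 6.1 kg.
Tool frame: the origin (TCP) lies between the finger pads; the fingertips stand manip.tcp_to_tips ahead of it and the grasp point (between the pads) lies 3 mm ahead of it (manip.tcp_to_tips is the distance from the TCP to the fingertips, in m); z points along the fingers, y is the line along which they close (so a half turn about z gives the same grasp; the last joint's range is limited). The gripper opens to 87 mm and grips with 3 to 60 N. Pads are 19 mm wide; open, the fingers measure 117 mm over their backs; the gripper's body (75 mm by 190 mm) begins 51 mm behind the grasp point.
Start: joints at [-0.126, 0.22, 1.526, -0, 1.395, -0.126], TCP at [0.625, -0, 0.245] pointing down, gripper open.
Joint ranges: [-2.98, 2.98], [-0.91, 2.08], [0.09, 2.57], [-1.24, 4.39], [0.2, 2.65], [-2.68, 2.68]. Speed limits (rad/s): [2.57, 2.57, 3.01, 3.14, 3.14, 3.14].

INTERFACE

Orientations are given as a unit quaternion [x, y, z, w].
In Python, from plant import manip gives the robot as it stands. The module is installed in compiled form; this text tells all that it offers.
- The arm moves only by the tool play_rows, never from a script. Its arguments are lists of equal length, an entry for each row: "offset": the shift along the tool's x, y, z in mm, a list of three; "yaw": the turn about the tool's z in rad. In form: {"offset": [[dx, dy, dz], ...], "yaw": [yaw, ...]}. A call has 1 to 5 rows; each row shifts and turns the commanded pose from where the row before left it, along the tool's axes as they then stand; what a row does not reach is not made up. A row lasts 1/12 s, in which the tool goes at most 41.7 mm and 7.16 degrees, less where a joint would pass 70% of its speed; a pose out of reach is approached as far as the arm can. A call is refused whole if a number of a shift passes 41.7 or a number of a turn 0.125, either way. A call with a gripper value outside its range is refused whole. "grip" is the finger opening in mm, from 0 to 87, set as the call begins (left out, the last holds). The fingers move at their own pace and stop on an object; "squeeze" is the grip in N (left out, the last holds). Time passes only in rows, so rows that do not move let the fingers close. It gives the time, the measured TCP pose, the force, the opening and the grip force at its end, in the units of the state.
- manip.get_obs(): the state, without advancing time (a new reading comes with each control period).
- manip.snapshot(name): name is "scene" or "side" or "wrist"; returns a dict with "pixels" (384x512x3 uint8, red, green, blue), "K" (3x3 intrinsics, pixels), "dist" ([k1, k2, p1, p2, k3] as OpenCV has them; the pictures are not rectified), "cam_to_world" (4x4, takes a point from camera to world coordinates). Camera axes: x right, y up, looking along -z (the intrinsics and any distortion apply to the point x, -y, -z); pixel columns grow to the right and rows downward; lengths in m; the calibration is good to about 2 mm. A picture is of the moment at which its call begins. There is no depth.
- manip.hand_in(): hands the job in; it is judged then, once.
Trained networks look in a picture, given as the dict that the camera call returned (one of the last four; its "shot" number tells which), for a name from the list of things; names that differ only in an ending like _2 or _b are one class to them, and where a whole thing is asked for, a point or a joint stands for the part that bears it (a point fixed in the world has none). Each returns a list of dicts, best first, with "conf" (0 to 1); they miss things now and then, are a little off and sometimes report something else, mostly with a low value. They report only what shows in the picture. A call takes as long as a camera call. They do not tell look-alikes from the thing itself.
- manip.look_for(picture, label): "location" ([x, y, z] in m, in world coordinates, good to about 4 mm: the middle of the surface that is visible of it).
- manip.masks_of(picture, label): "mask" (384x512 bool, what is visible of it).
The state is a dict: "clock": time; "joint_pos": joint angles; "dq": joint speeds; "effort": joint torques, N m; "position": TCP position; "tcp_rot": TCP orientation; "contact_force": force on the tool from outside, world axes, zero at the start; "ft_torque": the same for the moment, N m; "width": finger opening in m; "finger_force": force on a finger pad.
Only numpy, scipy, OpenCV 4.12 (cv2) and the standard library are available. Lean on these libraries where they do the work, as an engineer would, in place of code of your own. Each camera call takes 0.05 s, during which the arm holds its last target. There are 200 camera calls.

## Working session

There is one attempt and no reset: what is moved stays moved. The work goes in short steps, Python scripts to look and compute and a tool call to move; the robot and the scene stay as the last step left them, time stands still between calls to the robot, and variables do not carry over. Pictures are saved under pics/ and viewed, at most 10 in all, crops included, and the job is handed in when it is done.

Besides the shell and the picture viewer there is one more tool, called in YAML: its name, and indented under it one key for each argument. play_rows: Moves the arm, as the interface text tells. Its arguments: {"type":"object","properties":{"offset":{"type":"array"},"yaw":{"type":"array"},"grip":{"type":"number"},"squeeze":{"type":"number"}},"required":["offset","yaw"]}

```bash
mkdir -p pics
cat > h.py <<'E'
import numpy as np, cv2
from plant import manip
from scipy.spatial.transform import Rotation as R
def save(p,n): cv2.imwrite('pics/'+n, p['pixels'][:,:,::-1])
def ray(p,uv):
    q=cv2.undistortPoints(np.array([[uv]],float),np.array(p['K']),np.array(p['dist']))[0,0]
    T=np.array(p['cam_to_world']); d=T[:3,:3]@np.array([q[0],-q[1],-1.]); return T[:3,3],d/np.linalg.norm(d)
def tri(rs):
    A=0;b=0
    for o,d in rs:
        M=np.eye(3)-np.outer(d,d);A=A+M;b=b+M@o
    return np.linalg.solve(A,b)
def atz(p,uv,z):
    o,d=ray(p,uv); return o+d*(z-o[2])/d[2]
def proj(p,X):
    T=np.linalg.inv(np.array(p['cam_to_world']));c=T[:3,:3]@np.array(X)+T[:3,3]
    c=np.array([c[0],-c[1],-c[2]])
    return cv2.projectPoints(c[None],np.zeros(3),np.zeros(3),np.array(p['K']),np.array(p['dist']))[0].ravel()
E
python3 - <<'E'
from h import *
o=manip.get_obs();print(o['position'],o['tcp_rot'],o['clock'],manip.tcp_to_tips)
ims=[]
for c in ['scene','side','wrist']:
    p=manip.snapshot(c); ims.append(p['pixels'])
    print(c,np.round(p['cam_to_world'],3).tolist())
    for l in ['unit','cap','knob_head','cap_wing','cap_lug','seat','jar','phone','cleaner','screwdriver']:
        print(l,[(np.round(r['location'],3).tolist(),round(r['conf'],2)) for r in manip.look_for(p,l)[:3]])
    save(p,c+'0.png')
E
```

```text
[6.24438948e-01 5.16494419e-05 2.43435521e-01] [ 7.07126281e-01  7.07086635e-01 -5.87544123e-04 -7.53513597e-04] 0.0 0.022
scene [[-0.159, -0.824, 0.543, 1.115], [0.987, -0.133, 0.088, 0.073], [-0.0, 0.55, 0.835, 1.047], [0.0, 0.0, 0.0, 1.0]]
unit [([0.715, 0.079, 0.101], 0.74)]
cap [([0.648, -0.146, 0.045], 0.89), ([0.573, 0.36, 0.044], 0.8), ([0.665, 0.153, 0.17], 0.77)]
knob_head []
cap_wing [([0.662, 0.15, 0.174], 0.94), ([0.645, -0.146, 0.047], 0.76), ([0.566, 0.36, 0.043], 0.68)]
cap_lug [([0.647, -0.145, 0.047], 0.88), ([0.664, 0.155, 0.172], 0.85), ([0.563, 0.364, 0.044], 0.8)]
seat [([0.712, 0.081, 0.1], 0.56)]
jar [([0.763, 0.025, 0.149], 0.81)]
phone [([0.302, -0.368, 0.011], 0.81), ([0.431, 0.119, 0.003], 0.75)]
cleaner [([0.712, 0.407, 0.109], 0.71)]
screwdriver [([0.34, -0.223, 0.023], 0.53)]
side [[0.991, 0.107, -0.076, 0.448], [-0.13, 0.726, -0.675, -0.966], [-0.017, 0.679, 0.734, 1.145], [0.0, 0.0, 0.0, 1.0]]
unit []
cap [([0.639, -0.159, 0.045], 0.91), ([0.656, 0.129, 0.171], 0.72), ([0.543, 0.342, 0.042], 0.57)]
knob_head [([0.546, -0.022, 0.075], 0.48)]
cap_wing [
[... 265 characters left out ...]
), ([0.658, 0.13, 0.168], 0.2)]
phone [([0.439, 0.118, 0.008], 0.86), ([0.298, -0.374, 0.009], 0.57)]
cleaner []
screwdriver [([0.338, -0.228, 0.023], 0.82)]
wrist [[1.0, -0.001, -0.0, 0.625], [0.001, 0.962, 0.272, 0.075], [0.0, -0.272, 0.962, 0.384], [0.0, 0.0, 0.0, 1.0]]
unit [([0.655, 0.074, 0.099], 0.66)]
cap [([0.639, -0.148, 0.061], 0.96), ([0.652, 0.135, 0.172], 0.79)]
knob_head [([0.657, 0.135, 0.172], 0.45)]
cap_wing [([0.64, -0.148, 0.059], 0.96), ([0.651, 0.132, 0.175], 0.69)]
cap_lug [([0.656, 0.132, 0.172], 0.93), ([0.639, -0.147, 0.063], 0.91)]
seat [([0.654, 0.075, 0.099], 0.65)]
jar [([0.749, 0.032, 0.151], 0.56)]
phone [([0.441, 0.13, 0.011], 0.65)]
cleaner []
screwdriver []
```

View pics/scene0.png

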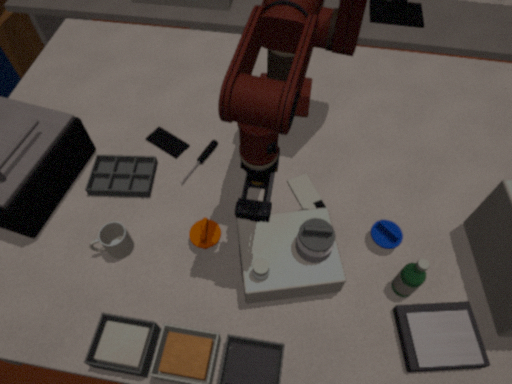

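View pics/side0.png

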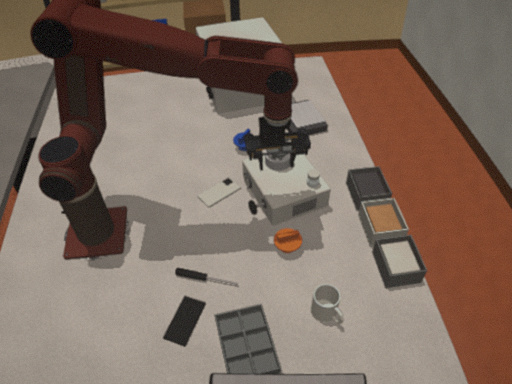

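View pics/wrist0.png

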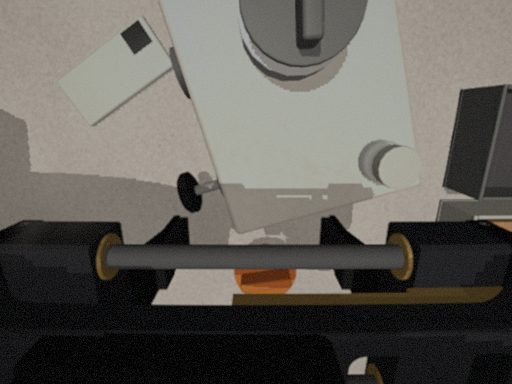

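The scene picture shows the grey cap on the unit at (317,237), orange and blue look-alikes at (206,234) and (387,235), and the jar at (261,268). The wrist picture shows the vent knob at (189,192), the unit's front edge running from (165,0) to (240,230), and the cap wing at (312,10). In the side view the knob is at (252,207).

Run:
```python
from h import *
w=manip.snapshot('wrist');s=manip.snapshot('side');sc=manip.snapshot('scene')
k=tri([ray(w,(187,192)),ray(s,(252,207))]);print('knob',k, 'reproj',proj(w,k),proj(s,k))
a,b,c=[atz(w,x,0.1) for x in [(169,10),(240,230),(418,185)]]
print(a,b,c,'yaw front',np.degrees(np.arctan2(*(a-b)[[1,0]]))-90,'side',np.degrees(np.arctan2(*(c-b)[[1,0]])),np.linalg.norm(c-b))
print('scene corners',[atz(sc,x,0.1) for x in [(247,290),(342,283),(326,208)]])
for p,n in((w,'w'),(s,'s'),(sc,'sc')):
  for l in('cap','cap_wing','unit','vent_knob'):
    for r in manip.masks_of(p,l)[:3]:
      m=r['mask'];ys,xs=np.nonzero(m);print(n,l,round(r['conf'],2),m.sum(),xs.mean().round(1),ys.mean().round(1),xs.min(),xs.max(),ys.min(),ys.max())
```

```text
knob [ 0.54356601 -0.01817755  0.06810126] reproj [188.06453622 192.24082934] [251.61399709 206.9144924 ]
[0.54486447 0.17050063 0.1       ] [ 0.60900707 -0.05428532  0.1       ] [ 8.08008171e-01 -1.48919407e-04  1.00000000e-01] yaw front 15.926081061059605 side 15.218497668266926 0.20623333582675443
scene corners [array([0.80462662, 0.00138954, 0.1       ]), array([0.74925472, 0.23408968, 0.1       ]), array([0.53691401, 0.18069708, 0.1       ])]
w cap 0.9 1419 264.3 280.3 234 295 268 294
w cap 0.56 6665 302.0 28.0 239 366 0 66
w cap_wing 0.86 1338 264.5 280.3 235 295 269 293
w cap_wing 0.64 6651 301.7 27.8 239 367 0 66
w unit 0.7 36671 287.8 114.8 158 420 0 233
w vent_knob 0.57 967 193.4 190.8 177 218 172 212
s cap 0.66 560 287.8 240.0 274 302 229 252
s cap 0.63 155 279.0 152.2 267 291 146 159
s cap 0.53 264 239.6 140.1 231 249 129 151
s cap_wing 0.66 138 240.0 139.1 234 248 130 148
s cap_wing 0.64 137 280.5 152.6 271 291 146 159
s cap_wing 0.56 553 287.5 239.9 273 302 229 252
s unit 0.85 3800 283.9 190.3 243 329 155 225
s vent_knob 0.44 650 218.7 191.9 198 240 178 206
s vent_knob 0.42 108 253.4 206.7 248 262 201 214
sc cap 0.88 743 204.7 233.1 189 220 217 248
sc cap 0.59 1004 316.4 234.1 298 335 218 251
sc cap_wing 0.92 782 204.7 232.8 189 221 217 248
sc cap_wing 0.82 991 316.8 234.3 299 335 218 251
sc cap_wing 0.63 741 385.8 234.1 370 401 220 249
sc unit 0.57 6665 285.2 258.8 237 346 207 303
sc vent_knob 0.35 212 206.2 151.6 197 216 140 163
```

play_rows:
  offset:
    - [-4,-18,0]
    - [-4,-18,0]
    - [-4,-18,0]
    - [-4,-18,0]
    - [0,0,0]
  yaw: [0.1,0.12,0.12,0.1,0]

```text
clock: 2.82
position: [0.5496, -0.0036, 0.2444]
tcp_rot: [0.845, 0.534, -0.001, -0.001]
contact_force: [1.3, 0.5, -1.4]
width: 0.0871
finger_force: 0.0
```

Run:
```python
from h import *
o=manip.get_obs();print(o['position'],o['joint_pos'],o['tcp_rot'],o['contact_force'])
p=manip.snapshot('wrist');save(p,'w1.png')
for l in('cap','cap_wing','vent_knob'):
    for r in manip.masks_of(p,l)[:3]:
      m=r['mask'];ys,xs=np.nonzero(m);print(l,round(r['conf'],2),m.sum(),xs.mean().round(1),ys.mean().round(1),xs.min(),xs.max(),ys.min(),ys.max())
```

```text
[ 0.54962984 -0.00355435  0.24436637] [-1.49982251e-01  4.20418606e-02  1.72332875e+00  3.67557361e-05
  1.37791277e+00  2.94027571e-01] [ 8.45449375e-01  5.34054902e-01 -6.27423880e-04 -5.66831709e-04] [ 1.26943645  0.51922462 -1.36907824]
cap 0.87 852 297.4 5.9 260 335 0 15
cap 0.56 1439 364.3 223.9 335 388 206 243
cap_wing 0.81 1384 364.4 223.5 336 387 206 243
cap_wing 0.76 838 297.2 5.8 260 335 0 15
vent_knob 0.96 958 260.1 186.0 240 282 166 208
```

View pics/w1.png

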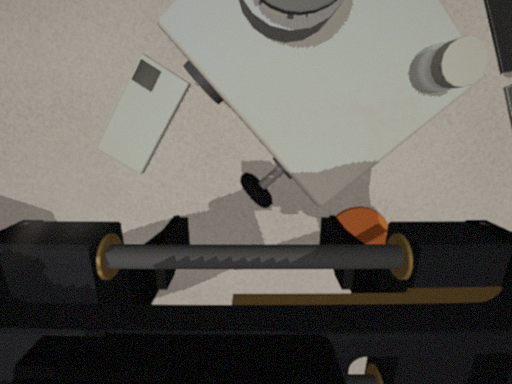

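The wrist picture shows the knob head at (256,190), the front edge from (160,22) to (323,205), and the stem going up-right. The dark thing at (203,82) is a flat panel on the front face.

Run:
```python
from h import *
w=manip.snapshot('wrist');s=manip.snapshot('side')
# baseline earlier wrist pose reconstructed: use same K/dist
w0=dict(w);w0['cam_to_world']=np.array([[1.0,-0.001,0,0.625],[0.001,0.962,0.272,0.075],[0,-0.272,0.962,0.384],[0,0,0,1]])
k=tri([ray(w,(256,190)),ray(w0,(189,192)),ray(s,(252.5,207))]);print('knob head',k,[proj(x,k).round(1) for x in(w,w0,s)])
k=tri([ray(w,(256,190)),ray(w0,(189,192))]);print('wrist only',k)
print('z66',atz(w,(256,190),.066),atz(w0,(189,192),.066),atz(s,(252.5,207),.066))
a,b,c=[atz(w,x,0.1) for x in [(160,22),(323,205),(475,82)]]
print(a,b,c,np.degrees(np.arctan2(*(a-b)[[1,0]]))-90,np.linalg.norm(a-b))
st=[atz(w,x,.066) for x in((265,184),(283,170))];print('stem dir',np.degrees(np.arctan2(*(st[1]-st[0])[[1,0]])))
```

```text
knob head [ 0.54647769 -0.01870505  0.0682647 ] [array([254.4, 190.6]), array([190.7, 192.2]), array([252.5, 206.9])]
wrist only [ 0.55165272 -0.01072912  0.09651495]
z66 [ 0.54832842 -0.01945087  0.066     ] [ 0.54374526 -0.01905646  0.066     ] [ 0.54663141 -0.01713637  0.066     ]
[0.53951024 0.17944102 0.1       ] [ 0.61334701 -0.05858212  0.1       ] [ 0.80294335 -0.00127404  0.1       ] 17.234326729082383 0.2492125324739291
stem dir 13.988639423328632
```

play_rows:
  offset:
    - [0,0,5]
    - [0,0,5]
    - [0,0,5]
    - [0,0,5]
    - [0,0,5]
  yaw: [0.122,0.122,0.122,0.122,0.122]

```text
clock: 3.53
position: [0.5525, -0.004, 0.2191]
tcp_rot: [0.967, 0.255, -0.0, -0.0]
contact_force: [0.4, -0.2, -0.3]
width: 0.0872
finger_force: 0.0
```

play_rows:
  offset:
    - [0,0,5]
    - [0,0,5]
    - [-2,7,20]
    - [-2,7,25]
    - [0,0,25]
  yaw: [0.122,0.122,0,0,0]

```text
clock: 3.95
position: [0.5532, -0.0196, 0.1393]
tcp_rot: [0.99, 0.138, 0.001, 0.001]
contact_force: [0.5, 0.4, -0.9]
width: 0.0872
finger_force: 0.0
```

Run:
```python
from h import *
p=manip.snapshot('wrist');save(p,'w2.png')
o=manip.get_obs();print(o['position'],o['tcp_rot'],o['joint_pos'][5]);t=R.from_quat(o['tcp_rot']).as_matrix()
print(np.degrees(np.arctan2(t[1,0],t[0,0])), t[:,2])
for r in manip.masks_of(p,'vent_knob')[:2]:
      m=r['mask'];ys,xs=np.nonzero(m);print(round(r['conf'],2),m.sum(),xs.mean().round(1),ys.mean().round(1),xs.min(),xs.max(),ys.min(),ys.max())
tp=np.array(o['position']);print('tcp axis at z .09/.066',[proj(p,tp+t[:,2]*(tp[2]-z)) for z in(.09,.066)])
```

```text
[ 0.54929949 -0.01862308  0.13309709] [ 0.99042329  0.13801625 -0.0034802  -0.00105214] 1.1166498958352422
15.866824080333433 [-0.00718418  0.00112348 -0.99997356]
0.84 2147 251.4 209.7 221 281 172 233
tcp axis at z .09/.066 [array([252.14700964, 221.13585514]), array([252.21612025, 210.38141758])]
```

View pics/w2.png

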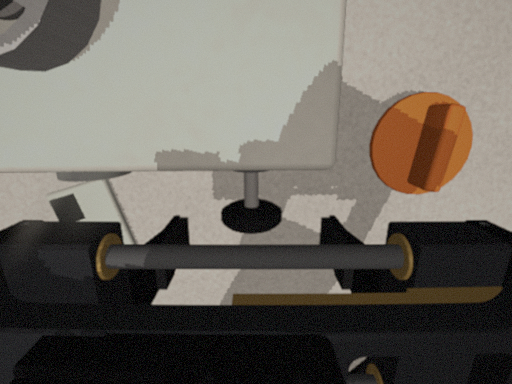

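The wrist view is square to the unit: the knob head is at (251,216), spanning rows 200 to 231, with the front edge at row 168.

Run:
```python
from h import *
p=manip.snapshot('wrist');o=manip.get_obs();print(o['position'])
t=R.from_quat(o['tcp_rot']).as_matrix();ux=np.array([t[0,0],t[1,0]]);ux/=np.linalg.norm(ux);uy=np.array([-ux[1],ux[0]]);tp=o['position'][:2]
for n,uv,z in(('outer top',(251,231),.092),('back bottom',(251,200),.040),('front edge',(251,168),.1),('left',(222,214),.066),('right',(281,214),.066),('edgeL',(20,170),.1),('edgeR',(310,168),.1),('corner',(334,168),.1)):
    d=atz(p,uv,z)[:2]-tp;print(n,(d@ux*1e3).round(1),(d@uy*1e3).round(1))
```

```text
[ 0.55048063 -0.0183039   0.13734494]
outer top -10.8 3.7
back bottom -4.0 4.4
front edge 38.5 3.4
left -7.6 28.3
right -7.5 -21.0
edgeL 37.2 161.0
edgeR 38.6 -35.7
corner 38.6 -51.6
```

play_rows:
  offset:
    - [-3,-2,0]
    - [-3,-1,17]
    - [0,0,17]
    - [0,0,17]
    - [0,0,15]
  yaw: [0,0,0,0,0]

```text
clock: 4.52
position: [0.547, -0.0172, 0.0752]
tcp_rot: [0.99, 0.138, 0.002, 0.001]
contact_force: [-0.1, 0.2, 0.4]
width: 0.0872
finger_force: 0.0
```

play_rows:
  offset:
    - [0,0,0]
    - [0,0,0]
    - [0,0,0]
    - [0,0,0]
    - [0,0,0]
  yaw: [0,0,0,0,0]
  grip: 40
  squeeze: 40

```text
clock: 4.93
position: [0.5465, -0.0174, 0.0752]
tcp_rot: [0.99, 0.138, 0.001, 0.0]
contact_force: [-0.1, -0.1, -0.6]
width: 0.0614
finger_force: 0.0
```

play_rows:
  offset:
    - [0,0,2]
    - [0,0,2]
    - [0,0,0]
    - [0,0,0]
    - [0,0,0]
  yaw: [0,0,0,0,0]

```text
clock: 5.35
position: [0.547, -0.0187, 0.0721]
tcp_rot: [0.99, 0.138, 0.001, 0.002]
contact_force: [-3.8, -3.4, 13.4]
width: 0.0506
finger_force: 40.0
```

Run:
```python
from h import *
p=manip.snapshot('wrist');save(p,'w3.png')
o=manip.get_obs();print(o['position'],o['width'],o['finger_force'],o['contact_force'])
```

```text
[ 0.54698421 -0.01873003  0.07214831] 0.05030928819757834 40.002897419035435 [-4.37627154 -4.93908996 13.33600141]
```

View pics/w3.png

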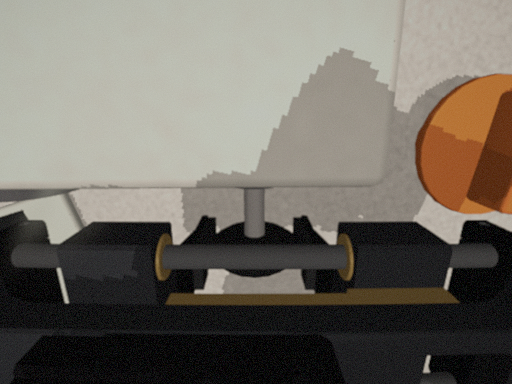

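The fingers grip the knob head (255,248) symmetrically. Next I pull it out.

play_rows:
  offset:
    - [-5,0,0]
    - [-6,0,0]
    - [-6,0,0]
    - [-6,0,0]
    - [-6,0,0]
  yaw: [0,0,0,0,0]

```text
clock: 5.82
position: [0.5197, -0.0267, 0.0722]
tcp_rot: [0.99, 0.138, 0.002, 0.002]
contact_force: [22.0, 4.7, 4.9]
width: 0.0497
finger_force: 40.0
```

play_rows:
  offset:
    - [-1,0,0]
    - [0,0,0]
    - [0,0,0]
  yaw: [0,0,0]

```text
clock: 6.07
position: [0.5199, -0.0266, 0.0723]
tcp_rot: [0.99, 0.138, 0.004, 0.002]
contact_force: [3.3, -2.5, 6.5]
width: 0.0504
finger_force: 40.0
```

play_rows:
  offset:
    - [0,0,0]
    - [0,0,0]
    - [0,0,0]
    - [0,0,0]
    - [0,0,-10]
  yaw: [0,0,0,0,0]
  grip: 87

```text
clock: 6.48
position: [0.5142, -0.0249, 0.0774]
tcp_rot: [0.99, 0.138, -0.002, -0.001]
contact_force: [-0.7, -0.5, -0.2]
width: 0.0759
finger_force: 0.0
```

play_rows:
  offset:
    - [0,0,-35]
    - [0,0,-38]
    - [0,0,-38]
    - [0,0,-38]
    - [0,0,-20]
  yaw: [0,0,0,0,0]

```text
clock: 6.9
position: [0.5179, -0.0256, 0.2544]
tcp_rot: [0.99, 0.138, 0.003, 0.001]
contact_force: [0.5, -0.2, 1.0]
width: 0.0868
finger_force: 0.0
```

Run:
```python
from h import *
p=manip.snapshot('wrist');save(p,'w4.png')
o=manip.get_obs();print(o['position'],o['width'],o['joint_pos'],o['contact_force'])
```

```text
[ 0.51950915 -0.02589337  0.25741796] 0.0868675215632924 [-2.01562833e-01 -4.96559624e-02  1.79012705e+00  1.17231751e-04
  1.38983538e+00  1.09218007e+00] [ 0.87462177 -1.1168042   3.06443803]
```

View pics/w4.png

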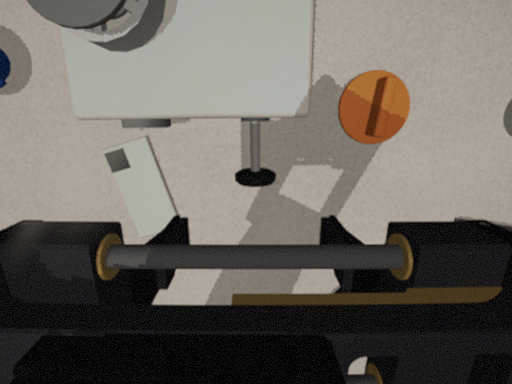

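The picture shows the knob out: head at (255,177), stem visible from row 118 to 168. Now I go to the cap.

play_rows:
  offset:
    - [22,-9,-3]
    - [35,-14,-5]
    - [35,-14,0]
    - [35,-14,0]
    - [35,-13,0]
  yaw: [0,0,0,0,0]

```text
clock: 7.37
position: [0.6556, 0.0818, 0.2567]
tcp_rot: [0.99, 0.138, -0.0, -0.0]
contact_force: [-0.4, -0.3, 0.7]
width: 0.087
finger_force: 0.0
```

play_rows:
  offset:
    - [0,0,0]
    - [0,0,0]
    - [0,0,0]
    - [0,0,0]
    - [0,0,0]
  yaw: [-0.124,-0.124,-0.124,-0.124,-0.124]

```text
clock: 7.78
position: [0.6544, 0.0807, 0.256]
tcp_rot: [0.9, 0.436, -0.001, -0.0]
contact_force: [-0.6, -0.1, 0.5]
width: 0.0868
finger_force: 0.0
```

play_rows:
  offset:
    - [0,0,0]
    - [0,0,0]
    - [0,0,0]
    - [0,0,0]
    - [0,0,0]
  yaw: [-0.124,-0.124,-0.124,-0.124,-0.124]

```text
clock: 8.2
position: [0.6543, 0.0805, 0.2563]
tcp_rot: [0.724, 0.69, -0.0, -0.0]
contact_force: [0.5, -0.2, 0.2]
width: 0.0873
finger_force: 0.0
```

Run:
```python
from h import *
import pickle
p=manip.snapshot('wrist');save(p,'w5.png');pickle.dump({k:p[k] for k in('pixels','K','dist','cam_to_world')},open('w5.pkl','wb'))
o=manip.get_obs();print(o['position'],o['width'],o['joint_pos'],o['contact_force'])
t=R.from_quat(o['tcp_rot']).as_matrix();print(np.degrees(np.arctan2(t[1,0],t[0,0])))
s=manip.snapshot('scene')
for q in(p,s):
  for l in('cap','cap_wing'):
    for r in manip.masks_of(q,l)[:3]:
      m=r['mask'];ys,xs=np.nonzero(m);print(l,round(r['conf'],2),m.sum(),xs.mean().round(1),ys.mean().round(1),xs.min(),xs.max(),ys.min(),ys.max())
```

```text
[0.65430892 0.08049168 0.25628081] 0.08685095510228097 [2.88452719e-03 2.95393046e-01 1.41468388e+00 1.25301391e-05
 1.43278291e+00 4.30464922e-02] [-0.31405411  0.17854144 -0.29868397]
87.69879121487284
cap 0.81 251 250.6 290.9 227 269 284 304
cap 0.77 9988 256.3 110.4 201 311 53 168
cap_wing 0.89 9884 256.1 110.7 201 311 53 168
cap_wing 0.62 281 250.1 290.9 227 270 284 304
cap 0.9 863 318.2 234.8 300 335 218 251
cap 0.62 736 386.1 233.7 371 401 219 249
cap_wing 0.97 719 386.3 233.6 371 402 219 248
cap_wing 0.71 887 318.0 234.8 300 335 218 251
cap_wing 0.59 761 204.6 233.1 188 220 217 248
```

View pics/w5.png

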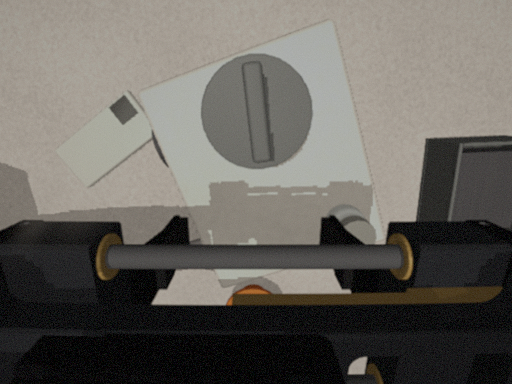

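The wrist view shows the grey cap: flange centre at (256,111), wing top running from (252,63) to (263,161), the jar at (352,222).

Run:
```python
from h import *
p=manip.snapshot('wrist');s=manip.snapshot('scene');o=manip.get_obs();t=R.from_quat(o['tcp_rot']).as_matrix();tp=o['position'];print(tp)
m=tri([ray(p,(256.5,112)),ray(s,(318,235))]);print('tri cap',m)
a,b=atz(p,(252,63),.202),atz(p,(263,161),.202);print(a,b,np.linalg.norm(a-b),'mid',(a+b)/2,'dir',np.degrees(np.arctan2(*(a-b)[[1,0]])))
f=atz(p,(256.5,111),.172);print('flange',f,'dia',np.linalg.norm(atz(p,(202,111),.172)-atz(p,(311,111),.172)))
tx=np.degrees(np.arctan2(t[1,0],t[0,0]));print('toolx',tx)
for q in((a+b)/2,f): print('tool-frame disp',((q-tp)@t*1e3).round(1))
```

```text
[0.65475061 0.08038655 0.25651879]
tri cap [0.66120605 0.15735578 0.17046612]
[0.65955415 0.18862068 0.202     ] [0.66375734 0.12188383 0.202     ] 0.06686908566416414 mid [0.66165575 0.15525226 0.202     ] dir 93.6038147055078
flange [0.66116471 0.15771811 0.172     ] dia 0.08813245489683807
toolx 86.80421574930618
tool-frame disp [75.1  2.7 54.5]
tool-frame disp [77.6  2.1 84.5]
```

play_rows:
  offset:
    - [19,0.6,0]
    - [19,0.6,0]
    - [19,0.6,0]
    - [19,0.7,0]
    - [0,0,0]
  yaw: [0,0,0,0,-0.105]

```text
clock: 9.02
position: [0.6612, 0.1596, 0.2565]
tcp_rot: [0.689, 0.725, 0.001, -0.001]
contact_force: [-0.2, -0.2, 0.1]
width: 0.087
finger_force: 0.0
```

play_rows:
  offset:
    - [0,0,0]
    - [0,0,10]
    - [0,0,10]
  yaw: [0,0,0]
  grip: 50

```text
clock: 9.27
position: [0.6619, 0.1557, 0.2366]
tcp_rot: [0.69, 0.724, 0.001, 0.001]
contact_force: [0.7, -0.5, -0.3]
width: 0.0744
finger_force: 0.0
```

Run:
```python
from h import *
p=manip.snapshot('wrist');save(p,'w6.png');print(manip.get_obs()['position'],manip.get_obs()['tcp_rot'],manip.get_obs()['joint_pos'])
for _ in range(3): manip.snapshot('wrist');print(manip.get_obs()['position'])
```

```text
[0.66032302 0.15533819 0.23286389] [ 0.68999853  0.72380851 -0.00144634 -0.00108343] [ 1.15002673e-01  3.56697326e-01  1.38214504e+00 -1.88203904e-04
  1.40635978e+00  6.72146550e-02]
[0.65989527 0.15527662 0.23303098]
[0.66032713 0.15532987 0.23412226]
[0.66082775 0.15546706 0.23520165]
```

View pics/w6.png

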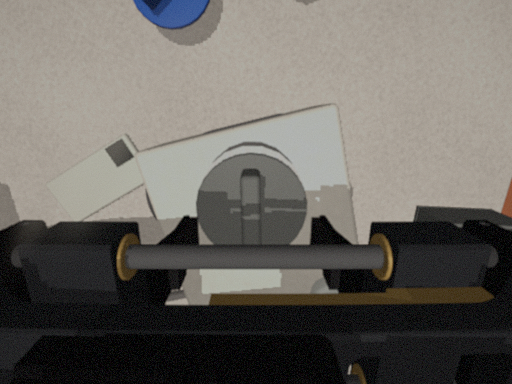

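The wing (251,207) is upright in the picture and centred between the fingers (197 to 311). I descend and grip.

play_rows:
  offset:
    - [0,-0.5,10]
    - [0,0,10]
    - [0,0,8]
    - [0,0,6]
    - [0,0,0]
  yaw: [0,0,0,0,0]

```text
clock: 9.88
position: [0.6597, 0.1559, 0.1998]
tcp_rot: [0.689, 0.725, -0.001, -0.001]
contact_force: [-0.2, -0.1, -0.4]
width: 0.0501
finger_force: 0.0
```

play_rows:
  offset:
    - [0,0,0]
    - [0,0,0]
    - [0,0,0]
    - [0,0,0]
    - [0,0,0]
  yaw: [0,0,0,0,0]
  grip: 5
  squeeze: 40

```text
clock: 10.3
position: [0.6612, 0.1562, 0.2031]
tcp_rot: [0.689, 0.725, 0.0, 0.0]
contact_force: [0.5, -0.5, -0.4]
width: 0.0244
finger_force: 0.0
```

play_rows:
  offset:
    - [0,0,0]
    - [0,0,0]
    - [0,0,0]
    - [0,0,0]
    - [0,0,0]
  yaw: [0,0,0,0,0]

```text
clock: 10.72
position: [0.661, 0.1561, 0.2028]
tcp_rot: [0.689, 0.725, 0.0, 0.0]
contact_force: [0.7, -0.2, 0.8]
width: 0.0139
finger_force: 39.9
```

play_rows:
  offset:
    - [0,0,1.5]
    - [0,0,0]
    - [0,0,0]
  yaw: [0,0,0]

```text
clock: 10.97
position: [0.6611, 0.1562, 0.2027]
tcp_rot: [0.689, 0.725, 0.0, 0.0]
contact_force: [-3.1, -0.3, 7.0]
width: 0.0135
finger_force: 40.0
```

play_rows:
  offset:
    - [0,0,0]
    - [0,0,0]
    - [0,0,0]
    - [0,0,0]
    - [0,0,0]
  yaw: [0.06,0.06,0.06,0.06,0.06]

```text
clock: 11.38
position: [0.6616, 0.1564, 0.2028]
tcp_rot: [0.79, 0.613, 0.001, 0.001]
contact_force: [-0.5, 0.1, 6.3]
width: 0.0141
finger_force: 40.0
```

```bash
cat > st.py <<'E'
from h import *
o=manip.get_obs();t=R.from_quat(o['tcp_rot']).as_matrix()
print(np.round(o['position'],4),'toolx',np.degrees(np.arctan2(t[1,0],t[0,0])).round(2),'F',np.round(o['contact_force'],1),'M',np.round(o['ft_torque'],2),'q6',o['joint_pos'][5].round(3),'w',round(o['width'],4),o['clock'])
E
python3 st.py
```

```text
[0.6616 0.1564 0.2028] toolx 75.59 F [-0.5  0.1  6.3] M [0.01 0.15 0.09] q6 0.368 w 0.0141 11.3833
```

play_rows:
  offset:
    - [0,0,0]
    - [0,0,0]
    - [0,0,0]
  yaw: [0.04,0.04,0.03]

```text
clock: 11.63
position: [0.6617, 0.1563, 0.2027]
tcp_rot: [0.822, 0.569, 0.001, 0.001]
contact_force: [0.4, -0.6, 5.7]
width: 0.0137
finger_force: 40.0
```

play_rows:
  offset:
    - [0,0,0]
    - [0,0,0]
    - [0,0,0]
  yaw: [0.04,0.04,0.03]

```text
clock: 11.88
position: [0.6618, 0.1562, 0.2028]
tcp_rot: [0.853, 0.523, 0.001, 0.001]
contact_force: [-0.5, -0.5, 6.1]
width: 0.014
finger_force: 40.0
```

play_rows:
  offset:
    - [0,0,0]
    - [0,0,0]
    - [0,0,0]
  yaw: [0.04,0.04,0.03]

```text
clock: 12.13
position: [0.6619, 0.1561, 0.2027]
tcp_rot: [0.88, 0.475, 0.001, 0.001]
contact_force: [1.3, 0.8, 5.8]
width: 0.0141
finger_force: 39.9
```

play_rows:
  offset:
    - [0,0,0]
    - [0,0,0]
    - [0,0,0]
  yaw: [0.04,0.04,0.03]

```text
clock: 12.38
position: [0.662, 0.1559, 0.2023]
tcp_rot: [0.905, 0.426, 0.001, 0.001]
contact_force: [1.5, -0.4, 3.2]
width: 0.0139
finger_force: 39.9
```

play_rows:
  offset:
    - [0,0,2]
    - [0,0,0]
    - [0,0,0]
  yaw: [0,0,0]

```text
clock: 12.63
position: [0.6621, 0.1561, 0.2012]
tcp_rot: [0.904, 0.427, 0.002, 0.001]
contact_force: [0.8, -0.6, 7.2]
width: 0.0137
finger_force: 39.9
```

```bash
python3 st.py
```

```text
[0.6621 0.1561 0.2012] toolx 50.57 F [ 0.8 -0.6  7.2] M [-0.34  0.12  0.  ] q6 0.804 w 0.0137 12.6333
```

play_rows:
  offset:
    - [0,0,0]
    - [0,0,0]
    - [0,0,0]
  yaw: [0.03,0.03,0]

```text
clock: 12.88
position: [0.6605, 0.1561, 0.1985]
tcp_rot: [0.917, 0.399, -0.0, -0.0]
contact_force: [-0.3, 0.7, -2.4]
width: 0.0135
finger_force: 40.0
```

```bash
python3 st.py
```

```text
[0.6605 0.1561 0.1985] toolx 47.05 F [-0.3  0.7 -2.4] M [0.   0.03 0.05] q6 0.865 w 0.0135 12.8833
```

play_rows:
  offset:
    - [0,0,3]
    - [0,0,3]
    - [0,0,3]
    - [0,0,3]
    - [0,0,0]
  yaw: [0,0,0,0,0]

```text
clock: 13.3
position: [0.6609, 0.1562, 0.187]
tcp_rot: [0.917, 0.4, 0.0, -0.0]
contact_force: [-2.3, 0.7, 6.3]
width: 0.0137
finger_force: 40.0
```

```bash
python3 st.py
```

```text
[0.6609 0.1562 0.187 ] toolx 47.11 F [-2.3  0.7  6.3] M [-0.02  0.43  0.  ] q6 0.865 w 0.0137 13.3
```

play_rows:
  offset:
    - [0,0,2.5]
    - [0,0,2]
    - [0,0,0]
    - [0,0,0]
  yaw: [0,0,0,0]

```text
clock: 13.63
position: [0.661, 0.1562, 0.1835]
tcp_rot: [0.917, 0.4, 0.0, 0.0]
contact_force: [-3.5, -0.3, 7.7]
width: 0.0136
finger_force: 40.0
```

```bash
python3 st.py
```

```text
[0.661  0.1562 0.1835] toolx 47.11 F [-3.5 -0.3  7.7] M [-0.09  0.69  0.01] q6 0.865 w 0.0136 13.6333
```

play_rows:
  offset:
    - [0,0,1]
    - [0,0,0]
    - [0,0,0]
    - [0,0,0]
    - [0,0,0]
  yaw: [0,0.08,0.08,0.08,0.08]

```text
clock: 14.05
position: [0.6621, 0.1563, 0.1834]
tcp_rot: [0.969, 0.247, 0.002, 0.0]
contact_force: [-0.6, 0.8, 7.5]
width: 0.0141
finger_force: 40.0
```

```bash
python3 st.py
```

```text
[0.6621 0.1563 0.1834] toolx 28.56 F [-0.6  0.8  7.5] M [-0.05  0.21  0.08] q6 1.188 w 0.0141 14.05
```

play_rows:
  offset:
    - [0,0,0]
    - [0,0,0]
    - [0,0,0]
    - [0,0,0]
    - [0,0,0]
  yaw: [0.08,0.08,0.08,0.08,0.06]

```text
clock: 14.47
position: [0.6621, 0.156, 0.1834]
tcp_rot: [0.998, 0.059, 0.002, 0.0]
contact_force: [-1.0, -0.6, 8.0]
width: 0.0135
finger_force: 40.0
```

play_rows:
  offset:
    - [0,0,0]
    - [0,0,0]
    - [0,0,0]
    - [0,0,0]
  yaw: [0.05,0.05,0.05,0]

```text
clock: 14.8
position: [0.6621, 0.1558, 0.1833]
tcp_rot: [1.0, -0.015, 0.002, 0.0]
contact_force: [-1.2, -1.6, 7.6]
width: 0.0139
finger_force: 40.0
```

```bash
python3 st.py
```

```text
[0.6621 0.1558 0.1833] toolx -1.75 F [-1.2 -1.6  7.6] M [-0.3   0.24 -0.04] q6 1.717 w 0.0139 14.8
```

play_rows:
  offset:
    - [0,0,0]
    - [0,0,0]
    - [0,0,0]
  yaw: [0.05,0.05,0]

```text
clock: 15.05
position: [0.6621, 0.1557, 0.1833]
tcp_rot: [0.998, -0.065, 0.002, 0.0]
contact_force: [-0.5, -2.0, 7.8]
width: 0.0138
finger_force: 40.0
```

```bash
python3 st.py
```

```text
[0.6621 0.1557 0.1833] toolx -7.48 F [-0.5 -2.   7.8] M [-0.37  0.25 -0.01] q6 1.817 w 0.0138 15.05
```

play_rows:
  offset:
    - [0,0,0]
    - [0,0,0]
    - [0,0,0]
  yaw: [0.04,0.04,0]

```text
clock: 15.3
position: [0.662, 0.1556, 0.1833]
tcp_rot: [0.994, -0.105, 0.002, 0.0]
contact_force: [-1.1, -1.3, 7.8]
width: 0.0136
finger_force: 40.0
```

```bash
python3 st.py
```

```text
[0.662  0.1556 0.1833] toolx -12.03 F [-1.1 -1.3  7.8] M [-0.44  0.25  0.02] q6 1.897 w 0.0136 15.3
```

play_rows:
  offset:
    - [0,0,0]
    - [0,0,0]
    - [0,0,0]
  yaw: [0.04,0.04,0]

```text
clock: 15.55
position: [0.6617, 0.1551, 0.1832]
tcp_rot: [0.99, -0.144, 0.001, 0.001]
contact_force: [-2.3, -3.7, 8.7]
width: 0.0138
finger_force: 40.0
```

```bash
python3 st.py
```

```text
[0.6617 0.1551 0.1832] toolx -16.6 F [-2.3 -3.7  8.7] M [-0.68  0.53  0.21] q6 1.976 w 0.0138 15.55
```

play_rows:
  offset:
    - [0,0,0]
    - [0,0,0]
    - [0,0,0]
  yaw: [0.03,0.02,0]

```text
clock: 15.8
position: [0.6614, 0.1545, 0.1832]
tcp_rot: [0.986, -0.168, 0.001, 0.001]
contact_force: [-2.9, -5.3, 9.5]
width: 0.0138
finger_force: 40.2
```

```bash
python3 st.py
```

```text
[0.6614 0.1545 0.1832] toolx -19.38 F [-2.9 -5.3  9.5] M [-1.02  0.83  0.52] q6 2.025 w 0.0138 15.8
```

play_rows:
  offset:
    - [0,0,-2]
    - [0,0,-2]
    - [0,0,-2]
    - [0,0,-1]
    - [0,0,0]
  yaw: [0,0,0,0,0]

```text
clock: 16.22
position: [0.6607, 0.1546, 0.1871]
tcp_rot: [0.986, -0.168, -0.0, 0.001]
contact_force: [0.2, -4.7, -2.8]
width: 0.0135
finger_force: 40.2
```

```bash
python3 st.py
```

```text
[0.6607 0.1546 0.1871] toolx -19.35 F [ 0.2 -4.7 -2.8] M [-1.07 -0.16  0.51] q6 2.024 w 0.0135 16.2167
```

play_rows:
  offset:
    - [0,0,-1.5]
    - [0,0,-1.5]
    - [0,0,0]
    - [0,0,0]
  yaw: [0,0,0,0]

```text
clock: 16.55
position: [0.6607, 0.1547, 0.1898]
tcp_rot: [0.986, -0.168, -0.001, 0.001]
contact_force: [1.6, -5.0, -3.1]
width: 0.0135
finger_force: 40.1
```

```bash
python3 st.py
```

```text
[0.6607 0.1547 0.1898] toolx -19.36 F [ 1.6 -5.  -3.1] M [-0.99 -0.21  0.48] q6 2.024 w 0.0135 16.55
```

play_rows:
  offset:
    - [0,0,-1.5]
    - [0,0,0]
    - [0,0,0]
  yaw: [0,0,0]

```text
clock: 16.8
position: [0.6607, 0.1546, 0.1898]
tcp_rot: [0.986, -0.168, -0.001, 0.001]
contact_force: [3.9, -5.2, -9.4]
width: 0.0134
finger_force: 40.1
```

```bash
python3 st.py
```

```text
[0.6607 0.1546 0.1898] toolx -19.36 F [ 3.9 -5.2 -9.4] M [-0.9  -0.79  0.52] q6 2.024 w 0.0134 16.8
```

play_rows:
  offset:
    - [0,0,1.5]
    - [0,0,0]
    - [0,0,0]
    - [0,0,0]
    - [0,0,0]
  yaw: [0,0,0,0,0]
  grip: 60

```text
clock: 17.22
position: [0.661, 0.1566, 0.192]
tcp_rot: [0.986, -0.168, 0.0, -0.0]
contact_force: [0.8, -0.1, 0.4]
width: 0.0397
finger_force: 0.0
```

play_rows:
  offset:
    - [0,0,0]
    - [0,0,-10]
    - [0,0,-20]
    - [0,0,-25]
    - [0,0,-15]
  yaw: [0,0,0,0,0]

```text
clock: 17.63
position: [0.6617, 0.1563, 0.2652]
tcp_rot: [0.986, -0.168, 0.002, -0.001]
contact_force: [1.9, 0.0, 1.3]
width: 0.0597
finger_force: 0.0
```

play_rows:
  offset:
    - [-25,0,0]
    - [-25,0,0]
    - [-25,0,0]
    - [0,0,0]
  yaw: [0,0,0,0]

```text
clock: 17.97
position: [0.5869, 0.1828, 0.2626]
tcp_rot: [0.986, -0.167, -0.001, -0.0]
contact_force: [0.5, 0.2, 0.2]
width: 0.0601
finger_force: 0.0
```

```bash
python3 st.py
python3 - <<'E'
from h import *
p=manip.snapshot('wrist');save(p,'w7.png')
E
```

```text
[0.5869 0.1828 0.2626] toolx -19.26 F [0.5 0.2 0.2] M [0.08 0.14 0.  ] q6 2.08 w 0.0601 17.9667
```

View pics/w7.png

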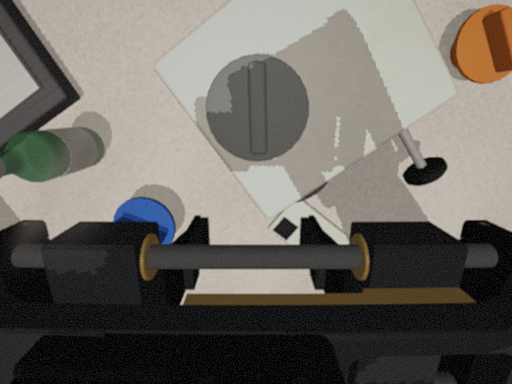

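The cap sits level and low, with its wing at (258,108), and the knob is still out at (425,171). Now back to the knob.

play_rows:
  offset:
    - [1,36,0]
    - [1,37,0]
    - [1,37,0]
    - [1,37,0]
    - [1,37,0]
  yaw: [0,0,0,0,0]
  grip: 87

```text
clock: 18.43
position: [0.5341, 0.0039, 0.2625]
tcp_rot: [0.986, -0.168, 0.001, 0.0]
contact_force: [1.2, -1.0, -0.4]
width: 0.0834
finger_force: 0.0
```

play_rows:
  offset:
    - [0,35,0]
    - [0,0,0]
    - [0,0,0]
    - [0,0,0]
    - [0,0,0]
  yaw: [0,-0.123,-0.123,-0.123,-0.123]

```text
clock: 18.85
position: [0.5231, -0.0284, 0.2626]
tcp_rot: [0.997, 0.079, 0.001, 0.0]
contact_force: [-0.2, 0.3, 0.2]
width: 0.0869
finger_force: 0.0
```

play_rows:
  offset:
    - [0,0,15]
    - [0,0,35]
    - [0,0,35]
    - [0,0,30]
    - [0,0,0]
  yaw: [-0.122,0,0,0,0]

```text
clock: 19.27
position: [0.5186, -0.027, 0.1406]
tcp_rot: [0.991, 0.137, -0.005, -0.002]
contact_force: [-1.4, 0.4, -0.8]
width: 0.0868
finger_force: 0.0
```

```bash
python3 st.py
python3 - <<'E'
from h import *
p=manip.snapshot('wrist');save(p,'w8.png')
E
```

```text
[ 0.5186 -0.027   0.1406] toolx 15.78 F [-1.4  0.4 -0.8] M [ 0.06  0.13 -0.04] q6 1.092 w 0.0868 19.2667
```

View pics/w8.png

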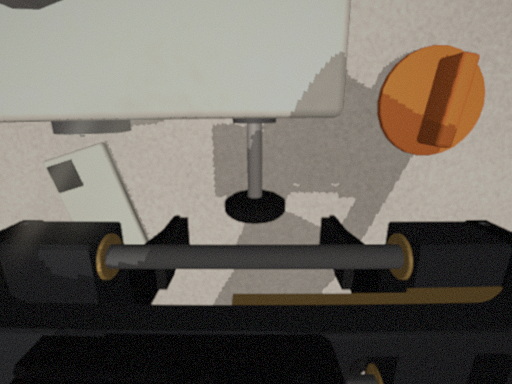

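The knob head is at (255,206), centred between the fingers and still out. That was my eleventh picture, one over the limit of ten, so I view no more and go on by numbers.

play_rows:
  offset:
    - [0,0,17]
    - [0,0,18]
    - [0,0,18]
    - [0,0,16]
    - [0,0,0]
  yaw: [0,0,0,0,0]

```text
clock: 19.73
position: [0.5223, -0.0275, 0.0774]
tcp_rot: [0.991, 0.137, -0.001, -0.0]
contact_force: [-1.6, -0.5, -0.4]
width: 0.0869
finger_force: 0.0
```

play_rows:
  offset:
    - [0,0,0]
    - [0,0,0]
    - [0,0,0]
    - [0,0,0]
    - [0,0,0]
  yaw: [0,0,0,0,0]
  grip: 40
  squeeze: 40

```text
clock: 20.15
position: [0.523, -0.0274, 0.0787]
tcp_rot: [0.991, 0.137, 0.001, 0.0]
contact_force: [-1.1, -0.1, 0.0]
width: 0.0615
finger_force: 0.0
```

play_rows:
  offset:
    - [0,0,0]
    - [0,0,0]
    - [0,0,0]
    - [0,0,0]
  yaw: [0,0,0,0]

```text
clock: 20.48
position: [0.5222, -0.0262, 0.078]
tcp_rot: [0.991, 0.137, 0.0, -0.001]
contact_force: [-0.8, 5.5, 4.0]
width: 0.0504
finger_force: 40.0
```

play_rows:
  offset:
    - [5,0,0]
    - [6,0,0]
    - [6,0,0]
    - [6,0,0]
    - [5,0,0]
  yaw: [0,0,0,0,0]

```text
clock: 20.9
position: [0.5494, -0.0182, 0.0779]
tcp_rot: [0.991, 0.137, 0.0, -0.001]
contact_force: [-16.1, -1.3, 15.5]
width: 0.0507
finger_force: 40.0
```

play_rows:
  offset:
    - [2,0,0]
    - [0,0,0]
    - [0,0,0]
  yaw: [0,0,0]

```text
clock: 21.15
position: [0.5494, -0.0183, 0.0779]
tcp_rot: [0.99, 0.138, -0.002, -0.001]
contact_force: [-8.6, 3.3, 11.4]
width: 0.0504
finger_force: 40.0
```

```bash
python3 st.py
```

```text
[ 0.5494 -0.0183  0.0779] toolx 15.81 F [-8.6  3.3 11.4] M [ 0.67  1.74 -0.22] q6 1.118 w 0.0504 21.15
```

play_rows:
  offset:
    - [0,0,0]
    - [0,0,0]
    - [0,0,0]
    - [0,0,0]
    - [0,0,0]
  yaw: [0,0,0,0,0]
  grip: 87

```text
clock: 21.57
position: [0.5512, -0.0192, 0.0775]
tcp_rot: [0.991, 0.137, 0.0, 0.0]
contact_force: [0.3, -0.0, 0.8]
width: 0.076
finger_force: 0.0
```

play_rows:
  offset:
    - [0,0,-10]
    - [0,0,-30]
    - [0,0,-38]
    - [0,0,-38]
    - [0,0,-38]
  yaw: [0,0,0,0,0]

```text
clock: 21.98
position: [0.5507, -0.0191, 0.2338]
tcp_rot: [0.991, 0.137, -0.0, 0.0]
contact_force: [0.9, 0.5, -0.2]
width: 0.0872
finger_force: 0.0
```

play_rows:
  offset:
    - [-20,0,0]
    - [-20,0,0]
    - [0,0,0]
    - [0,0,0]
  yaw: [0,0,0,0]

```text
clock: 22.32
position: [0.5124, -0.0302, 0.2324]
tcp_rot: [0.991, 0.137, 0.001, 0.0]
contact_force: [0.8, 0.2, -0.1]
width: 0.0869
finger_force: 0.0
```

```bash
python3 st.py
python3 - <<'E'
from h import *
p=manip.snapshot('wrist');s=manip.snapshot('side');sc=manip.snapshot('scene')
for q in (p,s):
  for r in manip.masks_of(q,'vent_knob')[:2]:
    ys,xs=np.nonzero(r['mask']);c=(xs.mean(),ys.mean());print('knob',round(r['conf'],2),len(xs),np.round(c,1),xs.min(),xs.max(),ys.min(),ys.max(),atz(q,c,.066).round(4))
pc=[]
for q in (p,s,sc):
  for r in manip.masks_of(q,'cap_wing')[:3]:
    ys,xs=np.nonzero(r['mask']);c=(xs.mean(),ys.mean());print('cap',round(r['conf'],2),len(xs),np.round(c,1),atz(q,c,.165).round(4))
for l in('jar','phone','screwdriver'):print(l,[np.round(r['location'],3) for r in manip.look_for(sc,l)[:2]])
print('expected out/home px',proj(p,(.5195,-.026,.066)),proj(p,(.5475,-.0187,.066)))
E
```

```text
[ 0.5124 -0.0302  0.2324] toolx 15.76 F [ 0.8  0.2 -0.1] M [0.06 0.06 0.03] q6 1.083 w 0.0869 22.3167
knob 0.72 1022 [253.1 143.8] 231 275 115 159 [ 0.5524 -0.017   0.066 ]
cap 0.71 899 [65.3  6.1] [0.6192 0.1367 0.165 ]
cap 0.59 4921 [380.3  99.1] [ 0.6204 -0.0964  0.165 ]
cap 0.77 557 [287.2 239.8] [ 0.6192 -0.2417  0.165 ]
cap 0.58 424 [278.  149.9] [0.6579 0.1433 0.165 ]
cap 0.46 38 [252.5 141.1] [0.5771 0.2037 0.165 ]
cap 0.9 665 [386.5 234.1] [0.6288 0.3291 0.165 ]
cap 0.66 911 [315.9 236.5] [0.6634 0.1533 0.165 ]
cap 0.58 765 [204.4 233. ] [ 0.6983 -0.1249  0.165 ]
jar [array([0.767, 0.022, 0.152])]
phone [array([ 0.301, -0.368,  0.015]), array([0.431, 0.122, 0.008])]
screwdriver [array([ 0.349, -0.227,  0.025])]
expected out/home px [252.86166327 173.17156935] [253.35776813 148.43329659]
```

```bash
python3 -c "
from plant import manip
print(manip.hand_in())"
```

```text
the job is handed in; nothing more can be done
None
```

I pulled the vent knob out, locked the cap (turned to the stop, it sprang up and held against a 9 N lift) and pushed the knob home; the job was handed in at about 22 s and gave no verdict, and I viewed 11 pictures, one over the limit of 10.

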